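# Free the mould from the wedge press

## Task

The plaster mould is clamped in the little press by a tight wooden wedge. The press just stands on the bench and must stay where it is, so do not tug: take the wedge by the neck of its T-shaped tail, rock it out with small side-to-side pulls and lay it flat in the plywood tray. Then draw the mould out from under the bar and set it down gently, flat, in the middle of the cardboard sheet, leaving the glass vases alone.

Things in the scene. Friction and masses are not known exactly. Their poses are not given: they have to be found in the camera images.
- press: Small wedge press, 3.3 kg, standing loose on rubber feet. Base board 240 (x) x 200 (y) mm, its top 30 mm up. Two studs with springs at y = +-78 mm, 143 mm high, carry a spring bar along y, 34 mm wide in x. Origin: middle of the base's underside, below the bar. Its own -x is the front, out of which wedge and mould are drawn; a low strip stops the mould at the back.
- bar (a joint): Height of the press's spring bar in m: about 0 with the wedge home (bar's top 103 mm over the bench), -0.005 fully down with the wedge out. It presses on the wedge with about 70 N when home, less as the wedge comes out, none from about 30 mm on. A wooden shoe with a 36 mm wide channel under the bar's middle lets the wedge swing about 10 degrees to each side.
- wedge: Beech wedge, 0.09 kg, 185 mm long, in the press between bar and mould. T-shaped tail 30 mm high: cross-piece 46 mm wide, 12 mm thick, then a neck 24 mm wide, 38 mm long; then the blade, 30 mm wide, flat below, top sloping 1 in 6 to 8 mm at the thin end. Origin: under the neck's middle; +x to the thin end, z up. Home: origin at x = -125 mm in the press, 76 mm over the bench, free space below.
- wedge_tip (a point): Middle of the lower edge of the wedge's thin end, 155 mm from the wedge's origin along its +x. The wedge is jammed: a straight pull slides the whole press along instead (at 30 to 45 N). Swinging the tail 10 to 15 mm to each side about the bar takes 10 to 20 N, and while it swings a few newtons draw it out 2 to 4 mm a swing. It is clear of the bar after 60 mm.
- mould: Closed plaster mould, one solid white block 130 (x) x 64 (y) x 41 mm, 0.4 to 0.65 kg, with a plywood pad 36 x 38 x 5 mm on the middle of its top. Origin: centre of its underside. At first in the press, axes parallel to it, 30 mm over the bench, ends 48 mm out from under the bar. With the wedge out it has 3 mm of headroom, slides level out of the front and is clear of the bar after 90 mm.
- tray: Shallow empty plywood tray fixed on the bench, outside 245 (x) x 105 (y) x 22 mm, walls 6 mm, floor 6 mm thick. Origin: middle of its underside; long side along its x.
- card: Sheet of brown cardboard fixed on the bench, 190 (x) x 160 (y) x 5 mm thick, empty. Origin: middle of its underside.
- vase_a: Amber glass vase with a white clay paw, about 200 mm tall, foot 86 mm across, standing loose. Origin: middle of its foot's underside.
- vase_b: Amber glass vase with a white clay paw, about 200 mm tall, foot 86 mm across, standing loose. Origin: middle of its foot's underside.
- vase_c: Amber glass vase with a white clay paw, about 200 mm tall, foot 86 mm across, standing loose. Origin: middle of its foot's underside.
Not all that is in view belongs to the job. Of the things like the mould, leave any that is red; of the rest the smaller one is meant.

How it is judged:
By the outcome, as a careful person would: the job done as asked, in the order asked, and still so for the second after the job is handed in, with the robot touching nothing.
It also fails if it takes over 69 s, if anything falls off the work surface, if the arm or the gripper's body presses on something with over 40 N, if the wrist force passes 120 N, or if a joint passes its speed limit or range.

## Robot

A 6-joint arm with a two-finger parallel gripper is mounted at the origin on the work surface. World frame = base frame: x ahead of the robot, y to its left, z up, the work surface at z = 0. Lengths are in m, angles in rad, forces in N, time in s.
With the tool pointing down it reaches from about 0.375 to 0.9 m from the base axis. Payload 3.1 kg.
Tool frame: the origin (TCP) lies between the finger pads; the fingertips stand 22 mm ahead of it and the grasp point (between the pads) lies 3 mm ahead of it; z points along the fingers, y is the line along which they close (so a half turn about z gives the same grasp; the last joint's range is limited). The gripper opens to 87 mm and grips with 3 to 60 N. Pads are 19 mm wide; open, the fingers measure 117 mm over their backs; the gripper's body (75 mm by 190 mm) begins 51 mm behind the grasp point.
Start: joints at [0.995, 0.527, 1.433, -0, 1.181, -0.178], TCP at [0.242, 0.576, 0.245] pointing down, gripper open.
Joint ranges: [-3.08, 3.08], [-0.75, 2.2], [0.22, 2.44], [-1.43, 4.57], [0, 2.65], [-2.85, 2.85]. Speed limits (rad/s): [2.79, 2.79, 3.14, 3.14, 3.14, 3.14].

## Interface

Orientations are given as a unit quaternion [x, y, z, w].
In Python, from rig import get_obs, camera, get_calibration, hand_in, cut_out gives the robot as it stands.
- The arm moves only by the shell command python3 -m inch 'ROWS' [OPENING] [FORCE]. ROWS is JSON, one flat list of numbers, 6 for each row, row after row: the shift along the tool's x, y, z scaled (see below), then the turn, a rotation vector about the tool's x, y, z scaled (see below). A call has 1 to 20 rows; each row is the pose to reach, as a shift and turn from the pose commanded when the call began, along the tool's axes at that moment; what a row does not reach only later rows make up. The controller multiplies each number of a shift by 0.08 m and each number of a turn by 90 degrees. A row lasts 1/12 s, in which the tool goes at most 41.7 mm and 7.16 degrees, less where a joint would pass 70% of its speed; a pose out of reach is approached as far as the arm can. A call with a number of a shift or a turn outside -1 to 1 is refused whole. A call with a gripper value outside its range is refused whole. OPENING is the finger opening in mm, from 0 to 87, set as the call begins (- or left out, the last holds). The fingers move at their own pace and stop on an object; FORCE is the grip in N (left out, the last holds). Time passes only in rows, so rows that repeat a pose let the fingers close. It gives the time, the measured TCP pose, the force, the opening and the grip force at its end, in the units of the state.
- get_obs(): the state, without advancing time (a new reading comes with each control period).
- camera(name): name is "scene" or "top" or "wrist"; returns the picture (480x640x3 uint8, red, green, blue); there is no depth.
- get_calibration(name): a dict with "vertical_fov" (degrees; the focal length in pixels is half the picture's height over the tangent of half this angle, whatever the lens; pixels are square), "cx", "cy" (the principal point, pixels), "T" (4x4, takes a point from camera to world coordinates). Camera axes: x right, y down, z forward; pixel columns grow to the right and rows downward; lengths in m; the calibration is good to about 2 mm. A picture is of the moment at which its call begins: read the wrist's pose just before it. get_calibration takes no time and is no camera call; for the wrist camera it gives the pose at the moment of the call.
- hand_in(): hands the job in; it is judged then, once.
Trained networks look in the newest picture that a camera, given by its name, has taken for a name from the list of things; names that differ only in an ending like _2 or _b are one class to them, and where a whole thing is asked for, a point or a joint stands for the part that bears it (a point fixed in the world has none). Each returns a list of dicts, best first, with "conf" (0 to 1); they miss things now and then, are a little off and sometimes report something else, mostly with a low value. They report only what shows in the picture. A call takes as long as a camera call. They do not tell look-alikes from the thing itself.
- cut_out(camera, thing): "region" (480x640 bool, what is visible of it) and "bbox" ([left, top, right, bottom] in pixels, round what is visible of it).
The state is a dict: "time": time; "q": joint angles; "joint_velocities": joint speeds; "joint_torque": joint torques, N m; "position": TCP position; "tool_rot": TCP orientation; "ft_force": force on the tool from outside, world axes, zero at the start; "moment": the same for the moment, N m; "grip_width": finger opening in m; "grip_force": force on a finger pad.
Only numpy, scipy, OpenCV 4.12 (cv2) and the standard library are available. Lean on these libraries where they do the work, as an engineer would, in place of code of your own. Each camera call takes 0.05 s, during which the arm holds its last target. There are 200 camera calls.

## Working session

There is one attempt and no reset: what is moved stays moved. The work goes in short steps, Python scripts to look and compute and a shell command to move; the robot and the scene stay as the last step left them, time stands still between calls to the robot, and variables do not carry over. Pictures are saved under pics/ and viewed, at most 10 in all, crops included, and the job is handed in when it is done.

```bash
ls; mkdir -p pics
python3 - <<'E'
from rig import *
import cv2,numpy as np
o=get_obs();print(o)
ims=[]
for c in("top","scene"):
    im=camera(c);cal=get_calibration(c);print(c,cal)
    cv2.imwrite(f"pics/{c}0.png",im[...,::-1])
    for t in("press","wedge","mould","tray","card","vase_a"):
        for d in cut_out(c,t):
            m=d["region"];ys,xs=np.nonzero(m);r=cv2.minAreaRect(np.c_[xs,ys].astype(np.float32))
            print(t,round(d["conf"],2),d["bbox"],m.sum(),np.round(r[0]),np.round(r[1]),round(r[2],1))
E
```

```text
pics
{'time': 0.0, 'q': array([ 9.94497380e-01,  5.28513544e-01,  1.43391579e+00, -2.89921999e-06,
        1.18140958e+00, -1.78522750e-01]), 'joint_velocities': array([-0.00157261,  0.00117736, -0.00195504,  0.0001343 , -0.00120987,
        0.00062391]), 'joint_torque': array([-5.02860930e-04, -4.40052259e+01, -1.76594013e+01,  6.34587323e-02,
        5.82776265e-02, -1.86695625e-04]), 'position': array([0.24170519, 0.5756128 , 0.2435382 ]), 'tool_rot': array([ 1.97578805e-01,  9.80286363e-01, -1.04458174e-03, -4.12644468e-04]), 'ft_force': array([ 0.4970887 , -0.81973581, -0.06019962]), 'moment': array([-0.02870755, -0.04388971, -0.01741223]), 'grip_force': 0.0, 'grip_width': 0.08696359301455785}
top {'vertical_fov': 49.1439628254439, 'cx': 312.41577084383505, 'cy': 237.36664875876573, 'T': array([[-0.02748385, -0.99325034,  0.11268722,  0.30842019],
       [-0.99960294,  0.02800877,  0.00307743, -0.10867082],
       [-0.00621289, -0.1125579 , -0.99362574,  1.57292607],
       [ 0.        ,  0.        ,  0.        ,  1.        ]])}
press 0.43 [410.8, 140.5, 446.8, 188.3] 782 [424. 
[... 1308 characters left out ...]
1, 231.8, 186.7, 270.0] 817 [165. 252.] [41. 23.] 53.1
mould 0.72 [213.4, 161.9, 261.6, 214.8] 1487 [238. 188.] [55. 30.] 45.0
mould 0.69 [300.0, 272.0, 345.7, 305.7] 599 [324. 282.] [25. 47.] 64.1
mould 0.33 [273.8, 240.2, 378.1, 331.6] 4304 [321. 283.] [80. 82.] 59.0
tray 0.95 [429.8, 195.9, 490.5, 273.1] 2255 [459. 230.] [72. 35.] 59.0
tray 0.34 [458.0, 247.6, 491.3, 299.9] 1087 [479. 276.] [29. 55.] 26.6
card 0.57 [364.9, 210.1, 432.4, 266.0] 2585 [399. 236.] [59. 51.] 70.3
vase_a 0.96 [209.0, 304.7, 238.8, 347.1] 1062 [223. 329.] [44. 31.] 59.9
vase_a 0.74 [457.2, 248.2, 493.9, 299.9] 1104 [479. 276.] [29. 54.] 26.6
vase_a 0.65 [399.0, 278.9, 429.9, 332.5] 1103 [414. 306.] [31. 55.] 7.1
```

View pics/top0.png

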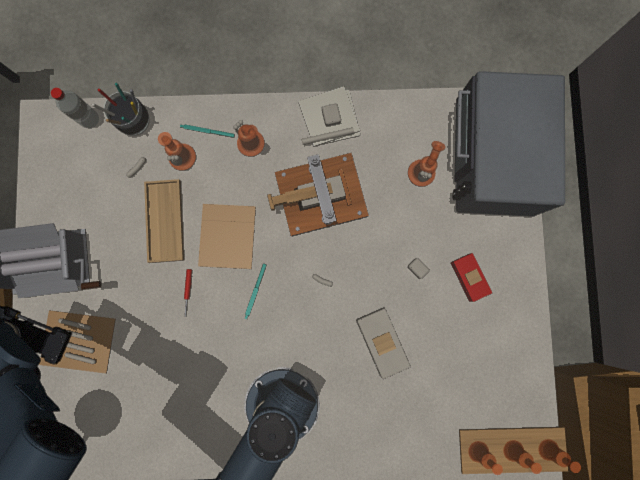

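View pics/scene0.png

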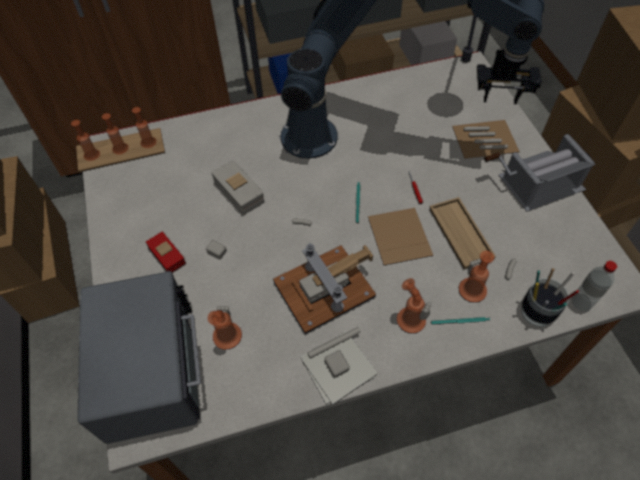

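Top view: press at about (322,193), with the wedge tail at (272,202) on its front, left side. The tray is at (163,221), the card at (227,236), and vases at (178,152), (250,138) and (422,170). The red decoy is at (471,277) and the larger one at (383,343).

```bash
cat > h.py <<'E'
from rig import *
import cv2,numpy as np
from scipy.spatial.transform import Rotation as R
def ray(cal,uv,z):
    f=240/np.tan(np.radians(cal["vertical_fov"]/2));T=cal["T"]
    d=np.c_[(np.atleast_2d(uv)-[cal["cx"],cal["cy"]])/f,np.ones(len(np.atleast_2d(uv)))]@T[:3,:3].T
    return T[:3,3]+d*((z-T[2,3])/d[:,2])[:,None]
def proj(cal,P):
    f=240/np.tan(np.radians(cal["vertical_fov"]/2));T=cal["T"]
    p=(np.atleast_2d(P)-T[:3,3])@T[:3,:3]
    return p[:,:2]/p[:,2:]*f+[cal["cx"],cal["cy"]]
def togo(pos,zdeg=None,o=None):
    "shift in row units to bring TCP to pos (tool axes now)"
    o=o or get_obs();r=R.from_quat(o["tool_rot"])
    return np.round(r.inv().apply(np.array(pos)-o["position"])/0.08,3)
E
python3 - <<'E'
from h import *
c=get_calibration("top")
b=ray(c,[[275,169],[353,153],[369,215],[291,236]],.03)
print("base",b.round(3).tolist(),b.mean(0).round(3)); 
ex=(b[1]-b[0]+b[2]-b[3]);print("yaw",np.degrees(np.arctan2(ex[1],ex[0])))
br=ray(c,[[315,158],[329,222]],.12);print("bar",br.round(3).tolist())
print("wedge tail/neck",ray(c,[[270,203],[279,201],[318,193]],.1).round(3).tolist())
print("tray",(t:=ray(c,[[147,181],[181,180],[183,262],[149,263]],.022)).round(3).tolist(),t.mean(0).round(3))
print("card",(t:=ray(c,[[203,204],[255,206],[251,269],[199,266]],.005)).round(3).tolist(),t.mean(0).round(3))
print("vases foot",ray(c,[[182,155],[251,141],[420,173]],.03).round(3).tolist())
o=get_obs();print(R.from_quat(o["tool_rot"]).as_matrix().round(3),get_calibration("wrist")["T"].round(3))
E
```

```text
base [[0.693, 0.003, 0.03], [0.736, -0.233, 0.03], [0.546, -0.274, 0.03], [0.489, -0.041, 0.03]] [ 0.616 -0.136  0.03 ]
yaw -78.12240161616826
bar [[0.699, -0.118, 0.12], [0.515, -0.152, 0.12]]
wedge tail/neck [[0.577, 0.014, 0.1], [0.582, -0.012, 0.1], [0.602, -0.124, 0.1]]
tray [[0.669, 0.39, 0.022], [0.67, 0.288, 0.022], [0.422, 0.281, 0.022], [0.422, 0.382, 0.022]] [0.546 0.335 0.022]
card [[0.597, 0.225, 0.005], [0.587, 0.067, 0.005], [0.396, 0.082, 0.005], [0.41, 0.238, 0.005]] [0.498 0.153 0.005]
vases foot [[0.744, 0.283, 0.03], [0.782, 0.074, 0.03], [0.668, -0.431, 0.03]]
[[-0.922  0.387  0.   ]
 [ 0.387  0.922  0.   ]
 [-0.     0.    -1.   ]] [[ 0.387  0.878  0.281  0.164]
 [ 0.922 -0.368 -0.118  0.608]
 [-0.     0.305 -0.952  0.386]
 [ 0.     0.     0.     1.   ]]
```

```bash
python3 -m inch '[-0.2,-0.15,0,0,0,0.07, -0.4,-0.3,0,0,0,0.14, -0.6,-0.4,0,0,0,0.21, -0.8,-0.6,0,0,0,0.28, -1,-0.75,0,0,0,0.35, -1,-0.75,0,0,0,0.42, -1,-0.75,0,0,0,0.49, -1,-0.75,0,0,0,0.56, -1,-0.75,0,0,0,0.62, -1,-0.75,0,0,0,0.62]' 
python3 -m inch '[-0.5,0.17,0,0,0,0, -0.98,0.35,0,0,0,0, -0.98,0.35,0,0,0,0]'
python3 -m inch '[-0.5,0.17,0,0,0,0, -0.98,0.35,0,0,0,0, -0.98,0.35,0,0,0,0]'
python3 -m inch '[-0.5,0.17,0,0,0,0, -0.98,0.35,0,0,0,0, -0.98,0.35,0,0,0,0]'
python3 -m inch '[-0.5,0.17,0,0,0,0, -0.98,0.35,0,0,0,0, -0.98,0.35,0,0,0,0]'
python3 -m inch '[-0.5,0.17,0,0,0,0, -0.98,0.35,0,0,0,0, -0.98,0.35,0,0,0,0]'
python3 -m inch '[-0.5,0.17,0,0,0,0, -0.98,0.35,0,0,0,0, -0.98,0.35,0,0,0,0, -0.98,0.35,0,0,0,0, -0.98,0.35,0,0,0,0]'
python3 - <<'E'
from h import *
o=get_obs();print(o["time"],o["position"].round(4),R.from_quat(o["tool_rot"]).as_matrix().round(3).tolist(),o["q"].round(2))
im=camera("wrist");cv2.imwrite("pics/w1.png",im[...,::-1])
c=get_calibration("wrist")
for d in cut_out("wrist","wedge"):
    ys,xs=np.nonzero(d["region"]);P=ray(c,np.c_[xs,ys],.1)[:,:2];r=cv2.minAreaRect(P.astype(np.float32)*1000)
    print(round(d["conf"],2),d["bbox"],[np.round(v,1) for v in r])
E
```

```text
time: 1.53
position: [0.2927, 0.4899, 0.2447]
tool_rot: [0.634, 0.773, 0.0, -0.0]
ft_force: [-0.4, -0.5, 0.8]
grip_width: 0.087
grip_force: 0.0
time: 1.78
position: [0.3382, 0.414, 0.2444]
tool_rot: [0.634, 0.773, -0.001, 0.002]
ft_force: [-0.3, 0.4, 0.0]
grip_width: 0.0871
grip_force: 0.0
time: 2.03
position: [0.3819, 0.3429, 0.2447]
tool_rot: [0.634, 0.773, -0.0, 0.002]
ft_force: [-0.1, 0.5, 0.1]
grip_width: 0.0872
grip_force: 0.0
time: 2.28
position: [0.4255, 0.2718, 0.2449]
tool_rot: [0.635, 0.773, 0.0, 0.002]
ft_force: [-0.3, 0.6, -0.5]
grip_width: 0.0868
grip_force: 0.0
time: 2.53
position: [0.469, 0.2006, 0.245]
tool_rot: [0.635, 0.773, 0.001, 0.003]
ft_force: [0.1, 1.0, -0.2]
grip_width: 0.0874
grip_force: 0.0
time: 2.78
position: [0.5123, 0.1291, 0.2451]
tool_rot: [0.635, 0.773, 0.001, 0.003]
ft_force: [1.1, 0.0, 0.8]
grip_width: 0.0872
grip_force: 0.0
time: 3.2
position: [0.5497, 0.0629, 0.2443]
tool_rot: [0.633, 0.774, -0.0, -0.001]
ft_force: [-0.4, -0.3, -0.1]
grip_width: 0.0869
grip_force: 0.0
3.2 [0.5497 0.0629 0.2443] [[-0.198, 0.98, -0.001], [0.98, 0.198, 0.001], [0.001, -0.001, -1.0]] [-0.09  0.43  1.61  0.    1.1  -0.29]
0.88 [320.9, 288.8, 381.0, 432.9] [array([594.7, -37.5]), array([ 46.6, 132.9]), np.float64(11.6)]
```

View pics/w1.png

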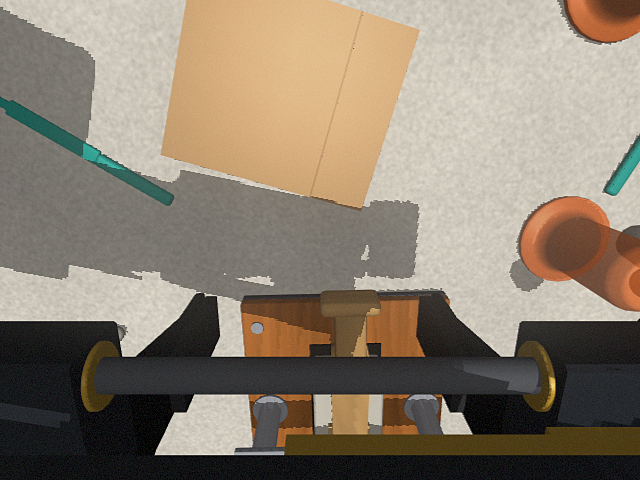

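The wrist view shows the T-piece top at columns 321–382, rows 291–316, the neck centred at about column 350, and the base front edge from (241,297) to (449,293).

Run:
```python
from h import *
c=get_calibration("wrist")
x=ray(c,[[322,292],[381,292],[351,292],[380,314],[324,314]],.106);print("cross",x.round(4).tolist())
print("neck",ray(c,[[334,320],[367,320],[332,430],[370,430]],.106).round(4).tolist())
b=ray(c,[[243,298],[448,294]],.03);print("base front",b.round(4).tolist(),b.mean(0).round(4))
for yaw in(-78,-79,-80):
  a=np.radians(yaw);u=np.array([np.cos(a),np.sin(a)]);print(yaw,"from base, neck:",(b.mean(0)[:2]-u*.005).round(4),"from cross",(x[2,:2]+u*.031).round(4))
e=b[1]-b[0];print("base yaw",np.degrees(np.arctan2(e[1],e[0]))-90)
```

```text
cross [[0.5599, 0.0236, 0.106], [0.6025, 0.0323, 0.106], [0.5808, 0.0279, 0.106], [0.6062, 0.0147, 0.106], [0.565, 0.0063, 0.106]]
neck [[0.5734, 0.0029, 0.106], [0.5978, 0.0079, 0.106], [0.5934, -0.0968, 0.106], [0.6242, -0.0905, 0.106]]
base front [[0.4957, -0.0306, 0.03], [0.6838, 0.0122, 0.03]] [ 0.5898 -0.0092  0.03  ]
-78 from base, neck: [ 0.5887 -0.0043] from cross [ 0.5873 -0.0024]
-79 from base, neck: [ 0.5888 -0.0043] from cross [ 0.5868 -0.0025]
-80 from base, neck: [ 0.5889 -0.0043] from cross [ 0.5862 -0.0026]
base yaw -77.1969578959629
```

```bash
python3 -m inch '[-0.45,0.15,0.3,0,0,0, -0.9,0.3,0.6,0,0,0, -0.9,0.3,0.9,0,0,0, -0.9,0.3,0.9,0,0,0]' 50
python3 -m inch '[0,0,0.4,0,0,0, 0,0,0.7,0,0,0, 0,0,0.89,0,0,0, 0,0,0.89,0,0,0]'
python3 - <<'E'
from h import *
c=get_calibration("wrist");im=camera("wrist");cv2.imwrite("pics/w2.png",im[...,::-1])
E
python3 -m inch '[0,0,0,0,0,0, 0,0,0,0,0,0, 0,0,0,0,0,0, 0,0,0,0,0,0, 0,0,0,0,0,0, 0,0,0,0,0,0]' 0 45
```

```text
time: 3.63
position: [0.5857, -0.0038, 0.1681]
tool_rot: [0.634, 0.774, -0.002, -0.004]
ft_force: [-0.5, -0.3, -0.9]
grip_width: 0.0679
grip_force: 0.0
time: 3.97
position: [0.5854, -0.0014, 0.0992]
tool_rot: [0.633, 0.774, -0.001, -0.003]
ft_force: [-0.2, 0.2, 0.7]
grip_width: 0.0511
grip_force: 0.0
time: 4.52
position: [0.589, -0.0045, 0.1025]
tool_rot: [0.633, 0.774, 0.0, 0.001]
ft_force: [0.3, -2.9, 2.3]
grip_width: 0.024
grip_force: 44.9
```

View pics/w2.png

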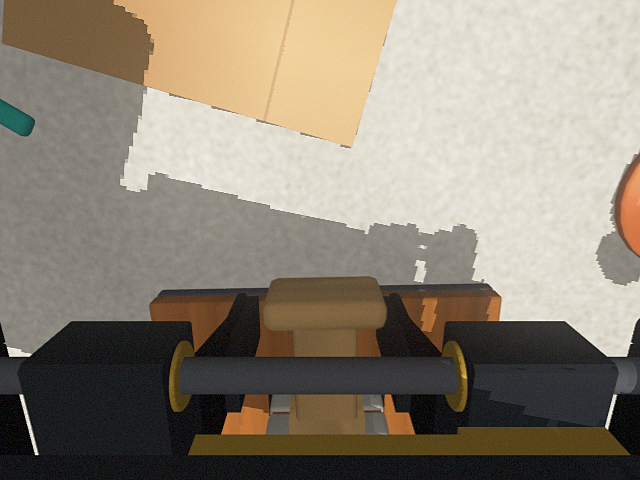

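The neck is held at 24 mm width. I'll start with a trial rocking.

```bash
python3 -m inch '[0,0.08,0,0,0,0.03, 0.01,0.15,0,0,0,0.06, 0.015,0.05,0,0,0,0.02, 0.02,-0.05,0,0,0,-0.02, 0.025,-0.15,0,0,0,-0.06]'
python3 -m inch '[0.005,0.1,0,0,0,0.04, 0.01,0.2,0,0,0,0.08, 0.02,0.3,0,0,0,0.12]'
python3 -m inch '[0.005,-0.1,0,0,0,-0.04, 0.01,-0.2,0,0,0,-0.08, 0.02,-0.3,0,0,0,-0.12]'
```

```text
time: 4.93
position: [0.5793, -0.0036, 0.1026]
tool_rot: [0.597, 0.803, 0.003, 0.003]
ft_force: [3.6, 2.2, 0.6]
grip_width: 0.0235
grip_force: 45.0
time: 5.18
position: [0.5987, 0.0033, 0.1023]
tool_rot: [0.669, 0.743, -0.001, 0.001]
ft_force: [-1.3, -6.4, 1.9]
grip_width: 0.0235
grip_force: 45.3
time: 5.43
position: [0.578, 0.002, 0.1025]
tool_rot: [0.596, 0.803, 0.002, 0.004]
ft_force: [3.7, -6.6, -0.7]
grip_width: 0.0236
grip_force: 45.0
```

```bash
python3 -m inch '[0,0.1,0,0,0,0.04, 0,0.2,0,0,0,0.08, 0,0.3,0,0,0,0.12, 0.015,0.2,0,0,0,0.08, 0.04,0.1,0,0,0,0.04, 0.06,0,0,0,0,0, 0.06,0.1,0,0,0,0.04, 0.06,0.2,0,0,0,0.08, 0.065,0.3,0,0,0,0.12]'
python3 -m inch '[0,-0.1,0,0,0,-0.04, 0,-0.2,0,0,0,-0.08, 0,-0.3,0,0,0,-0.12, 0.015,-0.2,0,0,0,-0.08, 0.04,-0.1,0,0,0,-0.04, 0.06,0,0,0,0,0]'
python3 - <<'E'
from h import *
o=get_obs();print(o["ft_force"],o["q"].round(2))
c=get_calibration("top");im=camera("top");cv2.imwrite("pics/t1.png",cv2.resize(im[130:290,130:390,::-1],None,fx=3,fy=3,interpolation=cv2.INTER_CUBIC))
E
```

```text
time: 6.18
position: [0.5973, 0.0141, 0.1024]
tool_rot: [0.669, 0.743, -0.0, 0.002]
ft_force: [1.6, -3.4, 0.9]
grip_width: 0.0235
grip_force: 45.2
time: 6.68
position: [0.5969, 0.0189, 0.1023]
tool_rot: [0.669, 0.743, 0.0, 0.002]
ft_force: [1.6, -5.3, 0.4]
grip_width: 0.0239
grip_force: 45.1
[ 1.59397132 -5.29574857  0.36868534] [-0.15  0.68  1.62 -0.    0.84 -0.26]
```

View pics/t1.png

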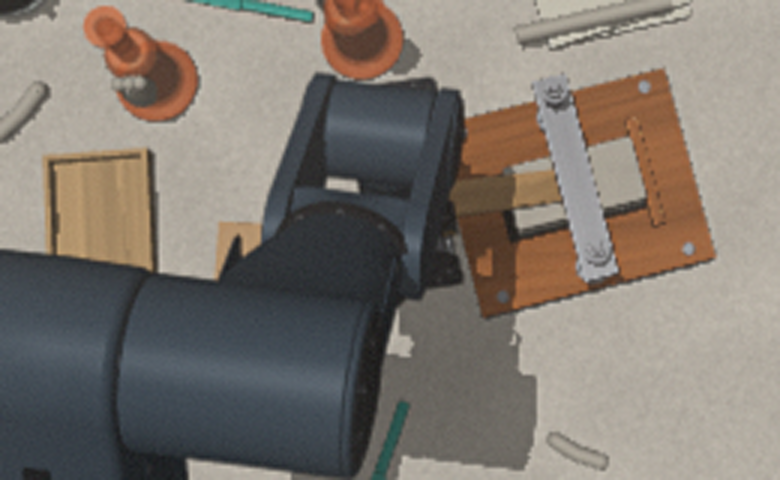

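The press hasn't moved: its right corners are still at about (352,153) and (369,216). The wedge is about 25 mm out, so I'll keep going.

```bash
python3 -m inch '[0,-0.1,0,0,0,-0.03, 0,-0.2,0,0,0,-0.07, 0.005,-0.3,0,0,0,-0.1, 0.02,-0.2,0,0,0,-0.07, 0.045,-0.1,0,0,0,-0.03, 0.07,0,0,0,0,0]'
python3 -m inch '[0,-0.1,0,0,0,-0.03, 0.01,-0.2,0,0,0,-0.07, 0.02,-0.3,0,0,0,-0.1, 0.04,-0.2,0,0,0,-0.07, 0.065,-0.1,0,0,0,-0.03, 0.1,0,0,0,0,0]'
python3 -m inch '[0.02,-0.1,0,0,0,-0.03, 0.06,-0.15,0,0,0,-0.05, 0.1,-0.15,0,0,0,-0.05, 0.14,-0.15,0,0,0,-0.05]'
```

```text
time: 7.23
position: [0.5966, 0.0234, 0.1022]
tool_rot: [0.669, 0.743, -0.0, 0.003]
ft_force: [1.3, -9.4, -0.4]
grip_width: 0.0238
grip_force: 45.0
time: 7.73
position: [0.5958, 0.0328, 0.1022]
tool_rot: [0.67, 0.742, 0.001, 0.002]
ft_force: [-0.1, -0.4, 0.9]
grip_width: 0.0235
grip_force: 44.9
time: 8.07
position: [0.5813, 0.0435, 0.1018]
tool_rot: [0.64, 0.769, 0.0, 0.001]
ft_force: [0.8, 0.0, -0.9]
grip_width: 0.0234
grip_force: 44.9
```

```bash
python3 -m inch '[0.2,0,0,0,0,0, 0.4,0,0,0,0,0, 0.6,0,0,0,0,0, 0.8,0,0,0,0,0, 1,0,0,0,0,0, 1,0,0,0,0,0]'
python3 -m inch '[0,0,-0.3,0,0,0, 0,0,-0.7,0,0,0, 0.3,-0.3,-1,0,0,0, 0.6,-0.6,-1,0,0,0, 1,-1,-1,0,0,0, 1,-1,-1,0,0,0]'
python3 -m inch '[0,0,0,0,0,-0.07, 0,0,0,0,0,-0.15, 0,0,0,0,0,-0.23, 0,0,0,0,0,-0.31, 0,0,0,0,0,-0.39, 0,0,0,0,0,-0.46, 0,0,0,0,0,-0.54, 0,0,0,0,0,-0.62, 0,0,0,0,0,-0.7, 0,0,0,0,0,-0.77, 0,0,0,0,0,-0.84, 0,0,0,0,0,-0.907, 0,0,0,0,0,-0.907]'
python3 -m inch '[0,0.4,0,0,0,0, 0,0.7,0,0,0,0, 0,0.93,0,0,0,0, 0,0.93,0,0,0,0]'
python3 -m inch '[0,0.4,0,0,0,0, 0,0.7,0,0,0,0, 0,0.93,0,0,0,0, 0,0.93,0,0,0,0, 0,0.93,0,0,0,0, 0,0.93,0,0,0,0]'
python3 - <<'E'
from h import *
o=get_obs();print(o["time"],o["position"].round(4),R.from_quat(o["tool_rot"]).as_matrix().round(3).tolist(),o["ft_force"].round(1))
im=camera("wrist");cv2.imwrite("pics/w3.png",im[...,::-1])
im=camera("top")
E
```

```text
time: 8.57
position: [0.5648, 0.1252, 0.101]
tool_rot: [0.639, 0.769, 0.0, -0.001]
ft_force: [-0.5, -0.3, -1.4]
grip_width: 0.0238
grip_force: 44.9
time: 9.07
position: [0.4651, 0.1882, 0.1811]
tool_rot: [0.639, 0.769, -0.003, -0.004]
ft_force: [-1.7, -0.8, -0.5]
grip_width: 0.024
grip_force: 44.9
time: 10.15
position: [0.473, 0.1858, 0.1811]
tool_rot: [-0.019, 1.0, 0.0, -0.0]
ft_force: [-0.7, 0.2, -1.7]
grip_width: 0.0236
grip_force: 44.9
time: 10.48
position: [0.4703, 0.2631, 0.1813]
tool_rot: [-0.018, 1.0, 0.001, 0.0]
ft_force: [0.6, 0.5, -1.0]
grip_width: 0.0232
grip_force: 44.9
time: 10.98
position: [0.4672, 0.3336, 0.181]
tool_rot: [-0.018, 1.0, -0.001, -0.001]
ft_force: [-0.2, 0.7, -0.8]
grip_width: 0.0235
grip_force: 44.9
10.9833 [0.4672 0.3336 0.181 ] [[-0.999, -0.036, -0.001], [-0.036, 0.999, -0.001], [0.001, -0.001, -1.0]] [-0.2  0.7 -0.8]
```

View pics/w3.png

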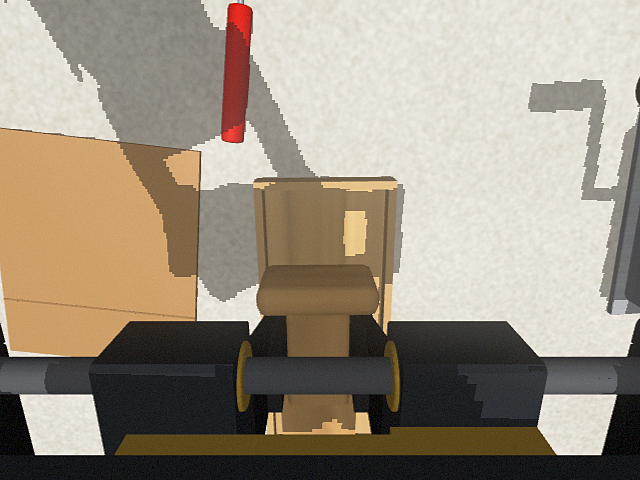

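The wedge is held straight. The tray's near end runs from (254,179) to (397,179) and its card-side neighbour edge is visible on the left.

Run:
```python
from h import *
c=get_calibration("wrist")
e=ray(c,[[254,180],[397,180],[256,270],[399,225],[265,188],[386,188]],.022);print(e.round(4).tolist(),e[:2].mean(0).round(4))
p=ray(c,[[0,128],[200,152],[196,320]],.005);print("card",p.round(4).tolist())
for cx,cy in((.546,.335),(e[:2].mean(0)[0]+.1225,e[:2].mean(0)[1])): print(togo([cx-.062,cy,.0345]))
```

```text
[[0.4301, 0.2853, 0.022], [0.4263, 0.3892, 0.022], [0.5002, 0.2861, 0.022], [0.46, 0.3939, 0.022], [0.4357, 0.2932, 0.022], [0.4325, 0.3817, 0.022]] [0.4282 0.3372 0.022 ]
card [[0.4011, 0.0951, 0.005], [0.4132, 0.2423, 0.005], [0.5546, 0.2317, 0.005]]
[-0.21   0.013  1.833]
[-0.27   0.039  1.833]
```

```bash
python3 -m inch '[-0.12,0.03,0.3,0,0,0, -0.24,0.03,0.6,0,0,0, -0.24,0.03,0.95,0,0,0, -0.24,0.03,0.95,0,0,0]'
python3 -m inch '[0,0,0.3,0,0,0, 0,0,0.6,0,0,0, 0,0,0.75,0,0,0, 0,0,0.83,0,0,0, 0,0,0.85,0,0,0, 0,0,0.86,0,0,0, 0,0,0.86,0,0,0]'
python3 -m inch '[0,0,0.01,0,0,0, 0,0,0.02,0,0,0, 0,0,0.03,0,0,0, 0,0,0.03,0,0,0]'
```

```text
time: 11.42
position: [0.484, 0.3352, 0.1008]
tool_rot: [-0.017, 1.0, -0.002, -0.005]
ft_force: [-0.9, -1.2, -2.0]
grip_width: 0.0237
grip_force: 44.9
time: 12.0
position: [0.4873, 0.3382, 0.0377]
tool_rot: [-0.019, 1.0, 0.0, 0.001]
ft_force: [0.7, 0.1, -0.5]
grip_width: 0.0239
grip_force: 44.9
time: 12.33
position: [0.4866, 0.3381, 0.0345]
tool_rot: [-0.019, 1.0, 0.0, 0.0]
ft_force: [-0.3, 0.5, -0.6]
grip_width: 0.0235
grip_force: 44.9
```

```bash
python3 -m inch '[0,0,0.01,0,0,0, 0,0,0.02,0,0,0, 0,0,0.03,0,0,0, 0,0,0.03,0,0,0]'
python3 -m inch '[0,0,0.005,0,0,0, 0,0,0.01,0,0,0, 0,0,0.015,0,0,0]'
```

```text
time: 12.67
position: [0.4866, 0.338, 0.0327]
tool_rot: [-0.019, 1.0, 0.0, 0.0]
ft_force: [-2.0, -0.5, 5.9]
grip_width: 0.0237
grip_force: 44.9
time: 12.92
position: [0.4866, 0.338, 0.0327]
tool_rot: [-0.019, 1.0, 0.0, 0.0]
ft_force: [-3.4, -1.9, 17.4]
grip_width: 0.0236
grip_force: 44.9
```

Contact is firm. Release, rise, and go back to the press.

```bash
python3 -m inch '[0,0,-0.01,0,0,0, 0,0,-0.01,0,0,0, 0,0,-0.01,0,0,0, 0,0,-0.01,0,0,0]' 42
python3 -m inch '[0,0,-0.2,0,0,0, 0,0,-0.5,0,0,0, 0,0,-1,0,0,0, 0,0,-1,0,0,0]'
python3 -m inch '[0,0,-0.5,0,0,0, 0,0,-0.95,0,0,0, 0,-0.5,-0.95,0,0,0, 0,-1,-0.95,0,0,0, 0,-1,-0.95,0,0,0]' 87
python3 -m inch '[0,-0.5,0,0,0,0.07, 0,-1,0,0,0,0.15, 0,-1,0,0,0,0.23, 0,-1,0,0,0,0.31, 0,-1,0,0,0,0.39, 0,-1,0,0,0,0.46, 0,-1,0,0,0,0.54, 0,-1,0,0,0,0.62, 0,-1,0,0,0,0.7, 0,-1,0,0,0,0.77, 0,-1,0,0,0,0.84, 0,-1,0,0,0,0.89, 0,-1,0,0,0,0.89]'
python3 -m inch '[-0.42,0.1,0,0,0,0, -0.84,0.19,0,0,0,0, -0.84,0.19,0,0,0,0]'
python3 -m inch '[-0.42,0.1,0,0,0,0, -0.84,0.19,0,0,0,0, -0.84,0.19,0,0,0,0]'
python3 -m inch '[-0.42,0.1,0,0,0,0, -0.84,0.19,0,0,0,0, -0.84,0.19,0,0,0,0, -0.84,0.19,0,0,0,0, -0.84,0.19,0,0,0,0]'
python3 - <<'E'
from h import *
o=get_obs();print(o["time"],o["position"].round(4),R.from_quat(o["tool_rot"]).as_matrix().round(3).tolist(),o["ft_force"].round(1))
im=camera("wrist");cv2.imwrite("pics/w4.png",im[...,::-1]);c=get_calibration("wrist")
for x in (-.063,):
  u=np.array([.208,-.978]);v=np.array([.978,.208]);o=np.array([.6148,-.1265])
  print(proj(c,[[*(o+u*x+v*s*.032),.071] for x in(-.065,) for s in(-1,1)]).round(0),proj(c,[[*(o-u*.12+v*s*.1),.03] for s in(-1,1)]).round(0))
im=camera("top");cv2.imwrite("pics/t2.png",cv2.resize(im[130:290,130:390,::-1],None,fx=3,fy=3,interpolation=cv2.INTER_CUBIC))
E
```

```text
time: 13.25
position: [0.4865, 0.3379, 0.0311]
tool_rot: [-0.019, 1.0, -0.0, -0.0]
ft_force: [-0.4, 0.5, 0.5]
grip_width: 0.0396
grip_force: 0.0
time: 13.58
position: [0.4902, 0.3398, 0.1169]
tool_rot: [-0.019, 1.0, 0.002, 0.005]
ft_force: [0.7, -1.0, 0.4]
grip_width: 0.0417
grip_force: 0.0
time: 14.0
position: [0.4893, 0.2529, 0.1875]
tool_rot: [-0.017, 1.0, -0.002, -0.001]
ft_force: [-0.2, 0.2, -0.1]
grip_width: 0.0674
grip_force: 0.0
time: 15.08
position: [0.4923, 0.1782, 0.1867]
tool_rot: [0.63, 0.777, -0.0, -0.0]
ft_force: [-0.5, 1.1, -0.2]
grip_width: 0.087
grip_force: 0.0
time: 15.33
position: [0.525, 0.1115, 0.1873]
tool_rot: [0.629, 0.777, 0.0, 0.002]
ft_force: [0.7, 0.5, -0.4]
grip_width: 0.087
grip_force: 0.0
time: 15.58
position: [0.554, 0.0484, 0.1873]
tool_rot: [0.63, 0.777, 0.0, 0.003]
ft_force: [0.5, 1.0, -0.2]
grip_width: 0.0871
grip_force: 0.0
time: 16.0
position: [0.5783, -0.009, 0.1868]
tool_rot: [0.629, 0.777, -0.0, -0.001]
ft_force: [-0.6, 0.5, -0.1]
grip_width: 0.0868
grip_force: 0.0
16.0 [ 0.5783 -0.009   0.1868] [[-0.209, 0.978, -0.002], [0.978, 0.209, 0.001], [0.001, -0.002, -1.0]] [-0.6  0.5 -0.1]
[[289. 327.]
 [381. 328.]] [[201. 235.]
 [467. 236.]]
```

View pics/w4.png

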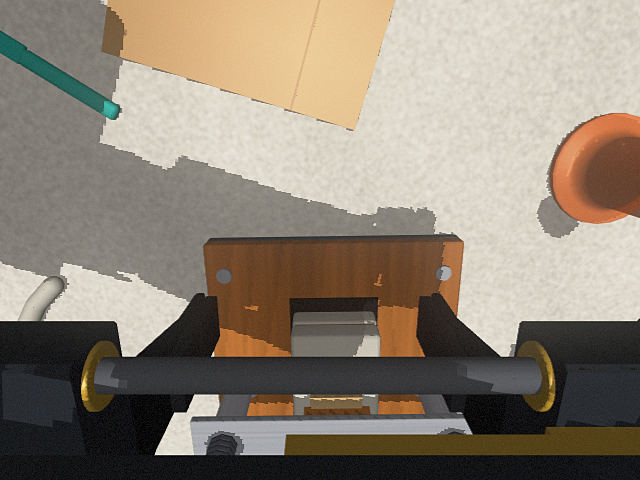

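View pics/t2.png

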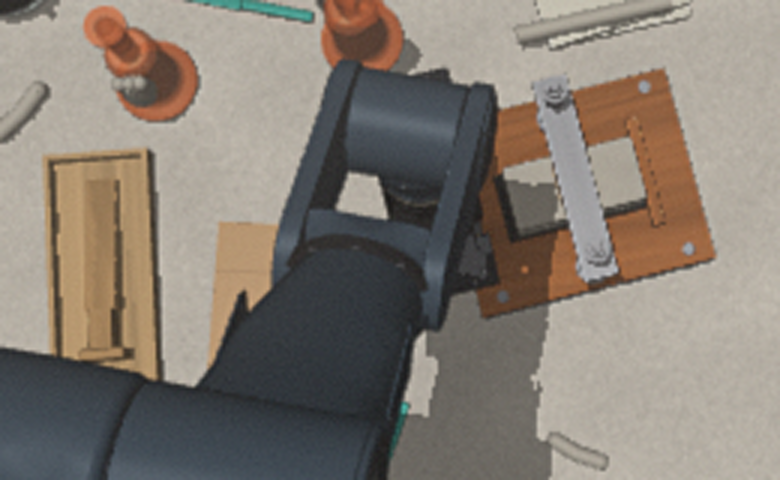

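The wedge lies flat in the tray and the press is unmoved. The mould front is where predicted: columns 292–378, with the top edge at row 325.

```bash
python3 -m inch '[-0.41,0.07,0.2,0,0,0, -0.82,0.14,0.5,0,0,0, -0.82,0.14,0.8,0,0,0, -0.82,0.14,0.8,0,0,0, -0.82,0.14,0.8,0,0,0]'
python3 -m inch '[0,0,0.3,0,0,0, 0,0,0.55,0,0,0, 0,0,0.7,0,0,0, 0,0,0.78,0,0,0, 0,0,0.78,0,0,0]'
python3 -m inch '[0,0,0,0,0,0, 0,0,0,0,0,0, 0,0,0,0,0,0, 0,0,0,0,0,0, 0,0,0,0,0,0]' 0 20
python3 - <<'E'
from h import *
o=get_obs();print(o["position"],o["moment"].round(2))
E
```

```text
time: 16.52
position: [0.6019, -0.0698, 0.1221]
tool_rot: [0.629, 0.778, -0.001, -0.003]
ft_force: [0.4, 0.3, 0.5]
grip_width: 0.0867
grip_force: 0.0
time: 16.93
position: [0.6032, -0.0703, 0.0606]
tool_rot: [0.629, 0.778, -0.0, -0.001]
ft_force: [0.1, 0.4, -0.6]
grip_width: 0.0873
grip_force: 0.0
time: 17.35
position: [0.6043, -0.0716, 0.0618]
tool_rot: [0.629, 0.777, 0.0, 0.001]
ft_force: [-0.8, 0.8, 2.5]
grip_width: 0.0638
grip_force: 20.0
[ 0.60427777 -0.07158965  0.06178221] [-0.06  0.02  0.06]
```

```bash
python3 -m inch '[0.05,0,0,0,0,0, 0.12,0,0,0,0,0, 0.2,0,0,0,0,0]'
python3 -m inch '[0.15,0,0,0,0,0, 0.3,0,0,0,0,0, 0.45,0,0,0,0,0, 0.6,0,0,0,0,0, 0.75,0,0,0,0,0, 0.9,0,0,0,0,0]'
python3 -m inch '[0.1,0,0,0,0,0, 0.15,0,0,0,0,0, 0.15,0,0,0,0,0]'
```

```text
time: 17.6
position: [0.6022, -0.0578, 0.0618]
tool_rot: [0.629, 0.778, -0.0, 0.003]
ft_force: [1.3, -5.4, 1.1]
grip_width: 0.0637
grip_force: 20.0
time: 18.1
position: [0.5859, 0.0148, 0.0612]
tool_rot: [0.629, 0.777, 0.0, 0.001]
ft_force: [2.1, -4.4, 0.4]
grip_width: 0.0639
grip_force: 20.0
time: 18.35
position: [0.5823, 0.0283, 0.0609]
tool_rot: [0.629, 0.778, 0.0, -0.001]
ft_force: [0.5, 2.9, 0.6]
grip_width: 0.064
grip_force: 20.0
```

```bash
python3 -m inch '[0,0,0,0,0,0, 0,0,0,0,0,0, 0,0,0,0,0,0, 0,0,0,0,0,0]' 87
python3 -m inch '[-0.2,0,0,0,0,0, -0.45,0,0.02,0,0,0, -0.7,0,0.04,0,0,0, -0.7,0,0.04,0,0,0, -0.7,0,0.04,0,0,0]'
python3 -m inch '[0,0,0,0,0,0, 0,0,0,0,0,0, 0,0,0,0,0,0, 0,0,0,0,0,0, 0,0,0,0,0,0]' 0 45
python3 -m inch '[0,0,-0.1,0,0,0, 0,0,-0.3,0,0,0, 0,0,-0.6,0,0,0, 0,0,-0.9,0,0,0, 0,0,-0.9,0,0,0]'
python3 - <<'E'
from h import *
o=get_obs();print(o["time"],o["position"].round(4),o["moment"].round(2))
im=camera("wrist");cv2.imwrite("pics/w5.png",im[...,::-1])
E
```

```text
time: 18.68
position: [0.5826, 0.0263, 0.0608]
tool_rot: [0.629, 0.777, -0.0, -0.001]
ft_force: [0.5, 0.1, 0.7]
grip_width: 0.082
grip_force: 0.0
time: 19.1
position: [0.5946, -0.0294, 0.0576]
tool_rot: [0.63, 0.776, 0.0, -0.0]
ft_force: [-0.9, 0.6, -0.8]
grip_width: 0.0867
grip_force: 0.0
time: 19.52
position: [0.5948, -0.0276, 0.0578]
tool_rot: [0.629, 0.778, 0.0, 0.0]
ft_force: [1.2, 0.6, -0.2]
grip_width: 0.0636
grip_force: 44.9
time: 19.93
position: [0.5968, -0.0286, 0.1335]
tool_rot: [0.629, 0.777, 0.002, 0.003]
ft_force: [2.2, -0.4, -5.7]
grip_width: 0.064
grip_force: 44.9
19.9333 [ 0.5968 -0.0286  0.1335] [-0.05 -0.12  0.01]
```

View pics/w5.png

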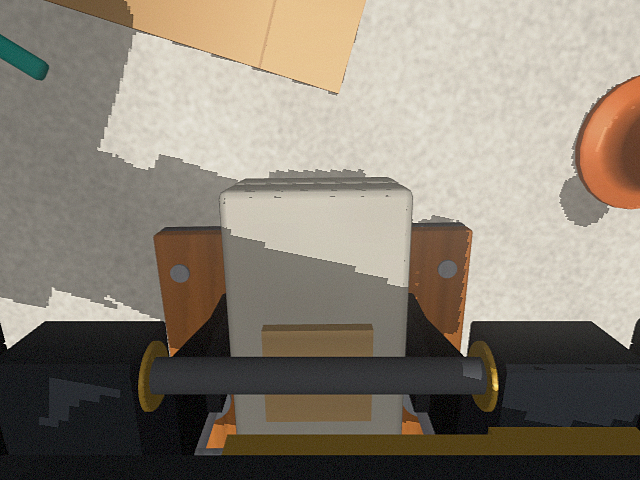

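```bash
python3 -m inch '[0.1,0,-0.2,0,0,0, 0.4,-0.1,-0.3,0,0,0, 0.7,-0.25,-0.3,0,0,0, 1,-0.36,-0.3,0,0,0]'
python3 -m inch '[0.3,-0.1,0,0,0,0.06, 0.6,-0.2,0,0,0,0.12, 0.9,-0.36,0,0,0,0.18, 1,-0.36,0,0,0,0.18, 1,-0.36,0,0,0,0.18, 1,-0.36,0,0,0,0.18]'
python3 - <<'E'
from h import *
o=get_obs();print(o["time"],o["position"].round(4),R.from_quat(o["tool_rot"]).as_matrix().round(3).tolist())
im=camera("wrist");cv2.imwrite("pics/w6.png",im[...,::-1]);c=get_calibration("wrist")
zt=o["position"][2]-.0578+.071
p=ray(c,[[262,325],[372,325],[262,421],[372,421]],zt+.005).mean(0);f=ray(c,[[222,193],[411,193]],zt).mean(0)
r=R.from_quat(o["tool_rot"])
print("pad mid in tool",(r.inv().apply(p-o["position"])*1000).round(1),"front",(r.inv().apply(f-o["position"])*1000).round(1))
np.save("cal6.npy",c["T"])
d=cut_out("wrist","card")
for k in d[:1]:
    ys,xs=np.nonzero(k["region"]);print(k["conf"],k["bbox"])
E
```

```text
time: 20.32
position: [0.5474, 0.0444, 0.1522]
tool_rot: [0.63, 0.777, -0.001, -0.002]
ft_force: [-0.8, 1.7, -6.1]
grip_width: 0.0634
grip_force: 44.9
time: 20.82
position: [0.5042, 0.1164, 0.1525]
tool_rot: [0.732, 0.682, -0.001, -0.0]
ft_force: [0.7, 0.4, -6.6]
grip_width: 0.0636
grip_force: 44.9
20.8167 [0.5042 0.1164 0.1525] [[0.07, 0.998, -0.002], [0.998, -0.07, -0.0], [-0.001, -0.002, -1.0]]
pad mid in tool [ -3.4   0.2 -18.2] front [ 59.6   0.1 -13.2]
0.4 [216.3, 178.3, 413.8, 435.9]
```

View pics/w6.png

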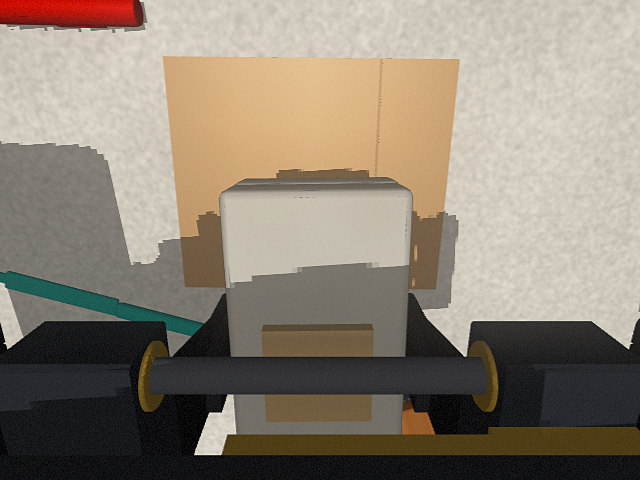

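The whole card is visible, with corners at (165,57), (459,60), (184,287) and (435,289). The mould centre sits about 4 mm behind the TCP along tool x.

Run:
```python
from h import *
c=get_calibration("wrist")
e=ray(c,[[165,57],[459,60],[435,289],[184,287]],.005);print(e.round(4).tolist())
m=e.mean(0);o=get_obs();r=R.from_quat(o["tool_rot"])
t=m+r.apply([.004,0,0]);t[2]=.0328+.001;print(m.round(4),togo(t))
a=e[1]-e[0]+e[2]-e[3];print("card yaw",np.degrees(np.arctan2(a[1],a[0])),"tool y dir",np.degrees(np.arctan2(*r.as_matrix()[1::-1,1])))
```

```text
[[0.4157, 0.2406, 0.005], [0.604, 0.2252, 0.005], [0.5909, 0.0657, 0.005], [0.4005, 0.081, 0.005]]
[0.5028 0.1531 0.005 ] [ 0.518 -0.068  1.491]
card yaw -4.636341431891106 tool y dir -4.1569963892046085
```

```bash
python3 -m inch '[0.2,-0.04,0.1,0,0,0, 0.4,-0.07,0.3,0,0,0, 0.52,-0.07,0.55,0,0,0, 0.52,-0.07,0.8,0,0,0, 0.52,-0.07,0.9,0,0,0]'
python3 -m inch '[0,0,0.25,0,0,0, 0,0,0.4,0,0,0, 0,0,0.5,0,0,0, 0,0,0.54,0,0,0, 0,0,0.56,0,0,0, 0,0,0.56,0,0,0, 0,0,0.56,0,0,0]'
```

```text
time: 21.33
position: [0.5018, 0.1575, 0.0794]
tool_rot: [0.732, 0.681, -0.001, -0.001]
ft_force: [-0.9, 0.2, -6.0]
grip_width: 0.0636
grip_force: 44.9
time: 21.92
position: [0.5031, 0.1579, 0.0376]
tool_rot: [0.732, 0.681, 0.001, 0.001]
ft_force: [-0.5, 0.4, -5.9]
grip_width: 0.0635
grip_force: 44.9
```

```bash
python3 -m inch '[0,0,0.006,0,0,0, 0,0,0.012,0,0,0, 0,0,0.018,0,0,0, 0,0,0.018,0,0,0]'
```

```text
time: 22.25
position: [0.503, 0.1579, 0.0364]
tool_rot: [0.732, 0.681, 0.001, 0.001]
ft_force: [-0.1, -1.7, 1.0]
grip_width: 0.0637
grip_force: 44.9
```

```bash
python3 -m inch '[0,0,0.005,0,0,0, 0,0,0.01,0,0,0, 0,0,0.01,0,0,0]'
```

```text
time: 22.5
position: [0.5029, 0.1576, 0.0353]
tool_rot: [0.732, 0.681, 0.0, 0.001]
ft_force: [-0.5, -4.9, 3.3]
grip_width: 0.0638
grip_force: 45.0
```

```bash
python3 -m inch '[0,0,0,0,0,0, 0,0,0.006,0,0,0, 0,0,0.012,0,0,0, 0,0,0.018,0,0,0, 0,0,0.024,0,0,0, 0,0,0.024,0,0,0]' 0 10
```

```text
time: 23.0
position: [0.5023, 0.1582, 0.034]
tool_rot: [0.732, 0.681, 0.0, 0.0]
ft_force: [-2.4, -2.0, 11.9]
grip_width: 0.0639
grip_force: 10.0
```

Settled. Release, rise and check.

```bash
python3 -m inch '[0,0,-0.02,0,0,0, 0,0,-0.02,0,0,0, 0,0,-0.02,0,0,0]' 0 3
python3 -m inch '[0,0,0,0,0,0, 0,0,0,0,0,0, 0,0,0,0,0,0, 0,0,0,0,0,0, 0,0,0,0,0,0]' 87
python3 -m inch '[0,0,-0.15,0,0,0, 0,0,-0.4,0,0,0, 0,0,-0.7,0,0,0, 0,0,-1,0,0,0, 0,0,-1,0,0,0]'
python3 -m inch '[0,0,-0.4,0,0,0, 0,0,-1,0,0,0, 0,0,-1,0,0,0]'
python3 -m inch '[-0.5,0,0,0,0,0, -1,0,0,0,0,0, -1,0,0,0,0,0, -1,0,0,0,0,0, -1,0,0,0,0,0]'
python3 - <<'E'
from h import *
o=get_obs();print(o["time"],o["position"].round(4))
im=camera("wrist");s=camera("scene")[150:350,180:520]
cv2.imwrite("pics/f.png",np.vstack([cv2.resize(im[:,:,::-1],(420,315)),cv2.resize(s[...,::-1],(420,247))]))
E
```

```text
time: 23.25
position: [0.5024, 0.1583, 0.0346]
tool_rot: [0.732, 0.681, 0.0, 0.0]
ft_force: [0.3, 0.3, 5.3]
grip_width: 0.064
grip_force: 3.0
time: 23.67
position: [0.5023, 0.158, 0.0342]
tool_rot: [0.732, 0.681, -0.0, -0.0]
ft_force: [-0.9, -0.2, -0.1]
grip_width: 0.0852
grip_force: 0.0
time: 24.08
position: [0.5049, 0.1584, 0.1181]
tool_rot: [0.732, 0.681, 0.003, 0.002]
ft_force: [0.4, 0.0, 0.6]
grip_width: 0.0867
grip_force: 0.0
time: 24.33
position: [0.5055, 0.1584, 0.1991]
tool_rot: [0.732, 0.681, 0.004, 0.003]
ft_force: [0.4, 0.0, 0.7]
grip_width: 0.0869
grip_force: 0.0
time: 24.75
position: [0.4963, 0.0782, 0.1938]
tool_rot: [0.733, 0.68, -0.0, -0.001]
ft_force: [-0.2, 0.7, 0.0]
grip_width: 0.0871
grip_force: 0.0
24.75 [0.4963 0.0782 0.1938]
```

View pics/f.png

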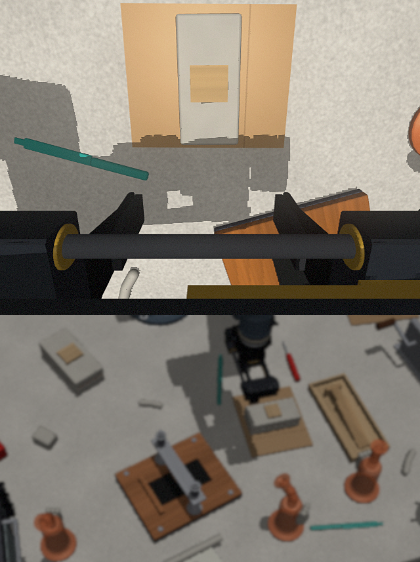

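The mould lies flat in the middle of the card, the wedge is in the tray, and the press and vases haven't moved.

```bash
python3 -c "from rig import hand_in;print(hand_in())"
```

```text
the job is handed in; nothing more can be done
None
```

The job is handed in at about 25 s of the 69 s: the wedge lies flat in the tray, the mould sits flat in the middle of the card, and the press and vases have not moved in the pictures; I viewed 11 pictures, one over your limit of 10.

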